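# Send the wooden cable car down its demo rail

## Robot

A 7-joint arm with a two-finger parallel gripper is mounted at the origin on the work surface. World frame = base frame: x ahead of the robot, y to its left, z up, the work surface at z = 0. Lengths are in mm, angles in rad, forces in N, time in s.
With the tool pointing down it reaches from about 400 to 875 mm from the base axis. Payload 4.4 kg.
Tool frame: the origin (TCP) lies midway between the tips of the shut fingers; the grasp point (between the pads) lies 19 mm behind it; z points along the fingers, y is the line along which they close (so a half turn about z gives the same grasp; the last joint's range is limited). The gripper opens to 85 mm and grips with 20 to 120 N. Pads are 22 mm wide; open, the fingers measure 114 mm over their backs; the gripper's body (76 mm by 85 mm) begins 54 mm behind the grasp point. The pads swing forward as they close: fully open they stand 13 mm farther back than shut.
Start: joints at [-1.369, 0.628, 0.038, 1.517, -0.027, 0.996, -0.02], TCP at [171.972, 626.852, 231.313] pointing down, gripper open.
Joint ranges: [-3.06, 3.06], [-0.37, 2.12], [-1.25, 1.32], [0.18, 2.47], [-1.1, 4.24], [0.23, 1.98], [-2.94, 2.94]. Speed limits (rad/s): [2.57, 2.57, 3.14, 3.14, 3.14, 3.14, 3.14].

## Interface

Orientations are given as [roll, pitch, yaw] about the fixed x, y, z axes, in that order (R = Rz(yaw) Ry(pitch) Rx(roll)).
In Python, from cell import read_state, get_image, finish_job gives the robot as it stands.
- The arm moves only by the tool send_rows, never from a script. Its argument "series" is a list of rows, each an object of numbers: "ax", "ay", "az": the turn, a rotation vector about the tool's x, y, z in rad; "dx", "dy", "dz": the shift along the tool's x, y, z in cm; "hand": the closure, from 0 (fully open) to 1 (shut). In form: [{"ax": .., "ay": .., "az": .., "dx": .., "dy": .., "dz": .., "hand": ..}, ...]. A call has 1 to 10 rows; each row is the pose to reach, as a shift and turn from the pose commanded when the call began, along the tool's axes at that moment; what a row does not reach only later rows make up. A row lasts 1/10 s, in which the tool goes at most 50 mm and 8.59 degrees, less where a joint would pass 70% of its speed; a pose out of reach is approached as far as the arm can. A call with a gripper value outside its range is refused whole. The fingers move at their own pace and stop on an object; the grip force is fixed at half the most. Time passes only in rows, so rows that repeat a pose let the fingers close. It gives the time, the measured TCP pose, the force, the opening and the grip force at its end, in the units of the state.
- read_state(): the state, without advancing time (a new reading comes with each control period).
- get_image(name): name is "scene" or "top" or "wrist"; returns a dict with "pixels" (384x512x3 uint8, red, green, blue), "mtx" (3x3 intrinsics, pixels), "R" (3x3) and "t" (3): a world point X has camera coordinates R X + t. Camera axes: x right, y down, z forward; pixel columns grow to the right and rows downward; lengths in mm; the calibration is good to about 2 mm. The wrist camera is an equidistant fisheye: a pixel r from the principal point sees the ray r / f radians off the axis. A picture is of the moment at which its call begins. There is no depth.
- finish_job(): hands the job in; it is judged then, once.
The state is a dict: "clock": time; "qpos": joint angles; "qd": joint speeds; "tau": joint torques, N m; "eef_pos": TCP position; "tool_rot": TCP orientation; "force": force on the tool from outside, world axes, zero at the start; "torque": the same for the moment, N m; "width": finger opening in mm; "gripper_force": force on a finger pad.
Only numpy, scipy, OpenCV 4.12 (cv2) and the standard library are available. Lean on these libraries where they do the work, as an engineer would, in place of code of your own. Each camera call takes 0.05 s, during which the arm holds its last target. There are 200 camera calls.

## Task

Pick up the wooden cable car by the tab on its roof, hook it over the upper part of the sloped rail with its wheels on the rail, and, with it gently resting there, back it up the rail until the sprung buffer at the top gives by some 5 to 10 mm. Then let it go there, so that it rolls down by itself and comes to rest hanging against the bottom stop. Be gentle with the rail and leave the other toys where they are.

Things in the scene. Friction and masses are not known exactly. Their poses are not given: they have to be found in the camera images.
- stand: fixed plywood stand, base 100 (x) x 440 (y) x 18 mm; origin: centre of its underside. Over its centre line (x = 0) a straight steel rail runs along stand y, low at -y, high at +y: flat bar 11 mm wide, 16 mm deep, its ends between pairs of wooden posts (y = -200 mm, 178 mm tall; y = +200 mm, 268 mm tall; a pair measures 39 mm over its outsides)
- rail_foot (a point): point on the stand where the rail's top (running) surface passes its pivot, 165 mm above the stand's underside, at stand y = -200 mm. From here the rail rises to +y at a slope set by hand and NOT measured, 0.115 to 0.225 rad (nominal 0.17), so its upper part lies up to about 20 mm higher or lower than nominal and must be felt; it stays as set
- stop_foot (a point): point on the stand base, 18 mm above its underside, below the bottom stop: a wooden block on the rail with a rubber face, 34 mm wide, 14 mm high above the rail top, its uphill face 39 mm along the rail from the pivot
- buffer (a joint): how far the sprung buffer at the top of the rail is pushed in, up the rail: 0 free to 0.014 m, 0.25 N per mm. Its disc (22 mm diameter, centred 32 mm above the rail top) has its face 346 mm along the rail from the pivot when free; its wooden holder, 46 mm high above the rail top, begins at 369 mm
- car: loose wooden cable car, 0.18 to 0.31 kg, 190 mm tall, upright on the counter; origin: centre of its underside; y is its running direction (fore-aft symmetric). Cabin 60 (x) x 80 (y) mm, roof top at z = 55. A 6 mm plate (x = -19 to -13, 30 mm wide) rises from the roof on the -x side only, up to the wheel trolley: the hook is open to +x, and the mouth for the rail is z = 55 to 110 mm
- car_wheels (a point): point midway between the wheel axles, 125 mm above the car's underside, 10 mm above the rail top when hung. Two wheels, axles along car x at y = -22 and +22 mm; tread 20 mm diameter, 14 mm wide; conical flanges 30 mm diameter, 22 mm over both. Hung, the car leans with the slope (its +y end uphill or downhill). Damped wheels: it rolls down at 0.1 to 0.5 m/s
- wheel0: the car's plastic wheel at car y = -22 mm; origin: its centre, 10 mm above the rail top when hung; x along its axle (the frame turns as it rolls)
- wheel1: the car's plastic wheel at car y = +22 mm; origin: its centre, 10 mm above the rail top when hung; x along its axle (the frame turns as it rolls)
- car_tab (a point): grip point in the middle of the roof tab, 176 mm above the car's underside. The tab is 14 mm thick (car x), 36 mm long (y), z = 151 to 190 mm. It stands on the trolley's top plate, 38 (x) x 80 (y) mm, z = 143 to 151 mm; thin end boards at y = -40 and +40 mm (x = -13 to 19, z = 118 to 150 mm) meet the stop and the buffer
- ring_tower: bystander: wooden stacking-ring tower, 90 mm diameter, 135 mm tall, origin under its centre
- toy_truck: bystander: wooden toy truck, 70 x 120 mm, 73 mm tall, origin under its centre
- game_box: bystander: flat game box, 130 x 180 x 45 mm, origin under its centre
Things that resemble listed ones, but are neither listed nor needed, are in the scene too. What is shaped like the car but turquoise or yellow is not meant.

How it is judged:
By the outcome, as a careful person would: the job done as asked, in the order asked, and still so for the second after the job is handed in, with the robot touching nothing.
It also fails if it takes over 61 s, if anything falls off the work surface, if the arm or the gripper's body presses on something with over 40 N, if the wrist force passes 120 N, or if a joint passes its speed limit or range.

## Working session

There is one attempt and no reset: what is moved stays moved. The work goes in short steps, Python scripts to look and compute and a tool call to move; the robot and the scene stay as the last step left them, time stands still between calls to the robot, and variables do not carry over. Pictures are saved under pics/ and viewed, at most 10 in all, crops included, and the job is handed in when it is done.

Besides the shell and the picture viewer there is one more tool, called after ">>>" as name([rows], argument=value, ...), one row to a line, values as JSON. send_rows: Moves the arm, as the interface text tells. Its arguments: {"type":"object","properties":{"series":{"type":"array","items":{"type":"object","properties":{"ax":{"type":"number"},"ay":{"type":"number"},"az":{"type":"number"},"dx":{"type":"number"},"dy":{"type":"number"},"dz":{"type":"number"},"hand":{"type":"number"}}}}},"required":["series"]}

```bash
mkdir -p pics; ls
cat > h.py <<'E'
import numpy as np, cv2
from cell import read_state, get_image, finish_job
def grab(n,f,crop=None,size=(800,600)):
    d=get_image(n); im=cv2.cvtColor(d['pixels'],cv2.COLOR_RGB2BGR)
    np.savez('pics/'+f+'.npz',**{k:np.array(v) for k,v in d.items()})
    if crop: im=im[crop[1]:crop[3],crop[0]:crop[2]]
    s=min(size[0]/im.shape[1],size[1]/im.shape[0])
    cv2.imwrite('pics/'+f+'.png',cv2.resize(im,None,fx=s,fy=s,interpolation=cv2.INTER_CUBIC)); return d
def load(f): return dict(np.load('pics/'+f+'.npz'))
def ray(d,u,v,fish=False):
    K=d['mtx']; p=np.array([(u-K[0,2])/K[0,0],(v-K[1,2])/K[1,1]])
    if fish:
        th=np.hypot(*p); c=np.r_[p/th*np.sin(th),np.cos(th)]
    else: c=np.r_[p,1]
    R,t=d['R'],np.ravel(d['t']); return -R.T@t, R.T@c
def onz(d,u,v,z,fish=False):
    o,r=ray(d,u,v,fish); return o+r*(z-o[2])/r[2]
def proj(d,X,fish=False):
    c=d['R']@np.array(X,float)+np.ravel(d['t']); K=d['mtx']
    if fish:
        r=np.hypot(c[0],c[1]); th=np.arctan2(r,c[2]); p=c[:2]/r*th
    else: p=c[:2]/c[2]
    return np.array([K[0,0]*p[0]+K[0,2],K[1,1]*p[1]+K[1,2]])
def tri(*a):
    A=np.zeros((3,3));b=np.zeros(3)
    for d,u,v,*f in a:
        o,r=ray(d,u,v,*f); r=r/np.linalg.norm(r); P=np.eye(3)-np.outer(r,r); A+=P;b+=P@o
    return np.linalg.solve(A,b)
E
python3 -c "
from h import *
a=grab('scene','s0');b=grab('top','t0')
s=read_state();print(s)
for d in(a,b):print(d['mtx'],d['R'],d['t'])"
```

```text
pics
{'clock': 0.1, 'qpos': array([-1.36878613,  0.629236  ,  0.03845107,  1.51827321, -0.02700855,
        0.99629582, -0.01998349]), 'qd': array([-0.00032834, -0.00080153, -0.00023878, -0.00397549, -0.00095911,
        0.0014816 , -0.00170918]), 'tau': array([ 2.94685255e-03, -5.64525747e+01,  1.23024199e+00, -1.93970847e+01,
        1.12359787e-02,  5.39257249e-03, -2.56507502e-05]), 'eef_pos': array([171.82669982, 626.29701329, 230.49091789]), 'tool_rot': array([-3.13989833e+00,  1.27259963e-05,  2.87378910e+00]), 'force': array([ 0.31851479, -0.11909035,  0.19958724]), 'torque': array([ 0.01597708,  0.02997494, -0.02738792]), 'gripper_force': 0.0, 'width': 85.6170978055346}
[[423.73322025   0.         254.53016326]
 [  0.         423.73322025 188.84699315]
 [  0.           0.           1.        ]] [[ 0.44075523  0.89743583 -0.01854098]
 [ 0.66262028 -0.33922612 -0.6677275 ]
 [-0.60553216  0.28201876 -0.74417486]] [-219.90842011 -254.90939328 1830.03596376]
[[453.31154918   0.         267.28592853]
 [  0.         453.31154918 189.98314712]
 [  0.           0.           1.        ]] [[-0.00420073 -0.99998847 -0.00232718]
 [-0.98770462  0.00451279 -0.15626651]
 [ 0.15627521  0.00164213 -0.98771219]] [ -33.36471736  530.83190419 1617.45683495]
```

View pics/s0.png

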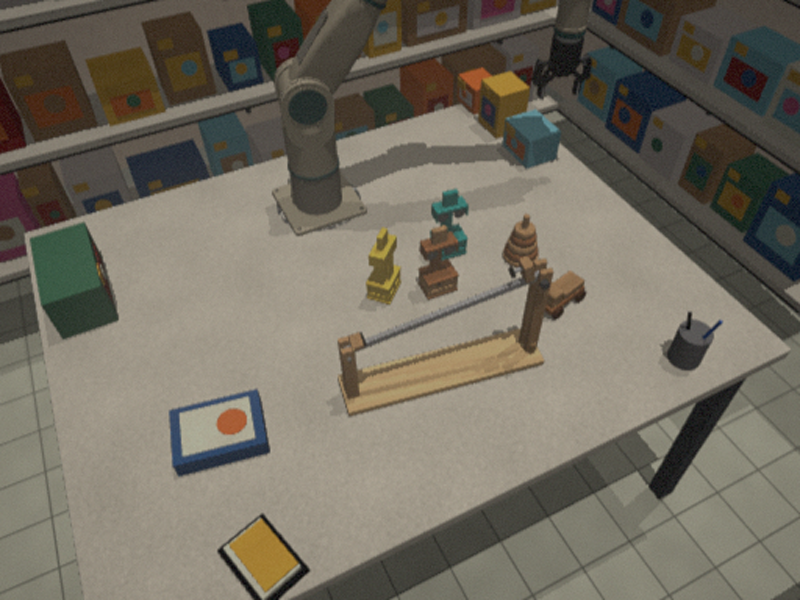

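View pics/t0.png

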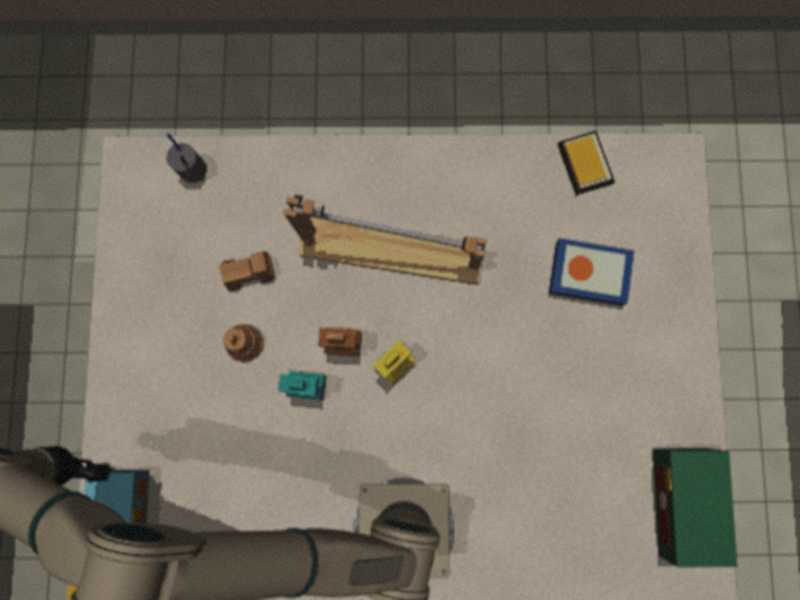

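The scene view shows three car shapes: yellow at (383,265), turquoise at (450,225) and reddish-brown wood at (438,262). In the top view they are at (395,362), (302,385) and (340,340). The plain wooden one is the car. The stand's low end is on the right in the top view. Next is a close crop of the car and stand.

```bash
python3 -c "
from h import *
def c(f,x0,y0,x1,y1,s):
    im=cv2.cvtColor(load(f)['pixels'],cv2.COLOR_RGB2BGR)[y0:y1,x0:x1]
    return cv2.resize(im,None,fx=s,fy=s,interpolation=cv2.INTER_CUBIC)
A=np.hstack([c('s0',260,130,310,195,5),c('t0',190,200,270,250,5)[:250,:400]]) if 0 else None
o=np.zeros((600,800,3),np.uint8)
def put(im,x,y): o[y:y+im.shape[0],x:x+im.shape[1]]=im
put(c('s0',260,135,300,195,5),0,0)      #200x300
put(c('s0',210,160,360,270,4),200,0)    #600x440
put(c('t0',175,120,315,185,4),200,440) if 0 else None
put(c('t0',195,202,240,235,4),0,310)   #180x132
put(c('t0',180,120,315,160,4),200,440) #540x160
cv2.imwrite('pics/c0.png',o)"
```

```text
(no output)
```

View pics/c0.png

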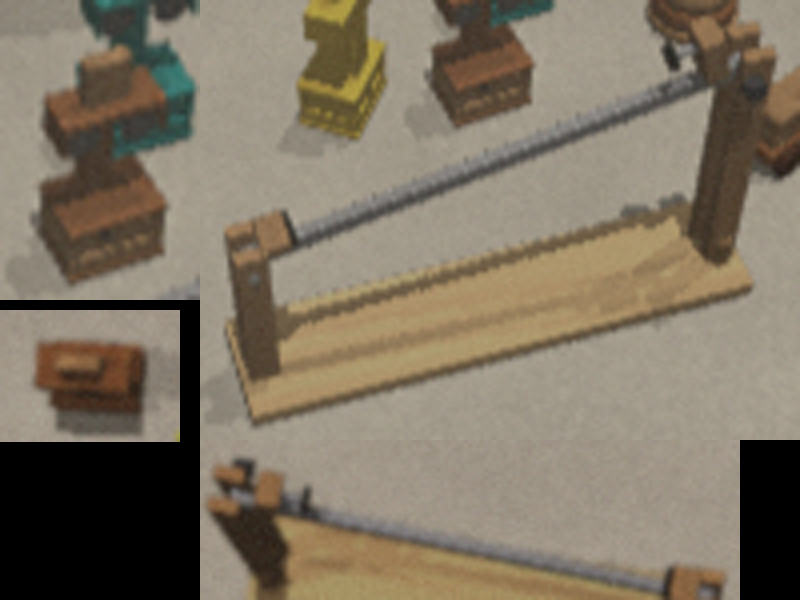

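```bash
cat > fit.py <<'E'
from h import *
from scipy.optimize import least_squares
S,T=load('s0'),load('t0')
def W(p,X):
    c,s=np.cos(p[2]),np.sin(p[2]); x,y,z=X
    return np.array([p[0]+c*x-s*y,p[1]+s*x+c*y,z])
def rail(sl,s,h=0,x=0): return (x,-200+s*np.cos(sl)-h*np.sin(sl),165+s*np.sin(sl)+h*np.cos(sl))
def sc(x,y): return (210+(x-200)/4,160+y/4)
def tp(x,y): return (180+(x-200)/4,120+(y-440)/4)
def stand(p):
    a=p[3]
    L=[(S,(50,-220,0),sc(254,422)),(S,(50,220,0),sc(751,292)),(S,(50,220,18),sc(750,281)),(S,(-50,-220,18),sc(228,330)),
       (S,rail(a,346,32),sc(670,53)),(T,rail(a,346,32),tp(306,500)),
       (T,rail(a,39,14),tp(668,580)),(S,rail(a,39,14),sc(287,212))]
    return np.concatenate([proj(d,W(p,X))-u for d,X,u in L])
r=least_squares(stand,[650,0,0,.17],loss='soft_l1'); P=r.x; print('stand',P.round(3)); print(stand(P).reshape(-1,2).round(1).tolist())
sc2=lambda x,y:(260+x/5,135+y/5); tp2=lambda x,y:(195+x/4,202+(y-310)/4)
def car(p):
    L=[(S,(30,-40,0),sc2(72,283)),(S,(30,40,0),sc2(163,258)),(S,(-30,-40,0),sc2(45,235)),(S,(30,-40,55),sc2(72,238)),(S,(30,40,55),sc2(165,205)),
       (S,(0,0,190),sc2(107,52)),(S,(19,-40,151),sc2(68,132)),(S,(19,40,151),sc2(165,98)),(T,(0,0,190),tp2(78,362))]
    return np.concatenate([proj(d,W(p,X))-u for d,X,u in L])
r=least_squares(car,[450,100,0],loss='soft_l1'); C=r.x; print('car',C.round(3)); print(car(C).reshape(-1,2).round(1).tolist())
if __name__=='__main__':
  for sg in (1,-1):
    print(sg,[ (np.array(proj(S,W(C,X)))-[260,135]).dot(5).round().astype(int).tolist() for X in [(-19*sg,-15,55),(-13*sg,-15,55),(-13*sg,15,55),(-19*sg,15,55)]+[(11*sg,y,125) for y in(-22,22)]])
  for f in(S,T): print(-f['R'].T@np.ravel(f['t']))
E
python3 fit.py
```

```text
stand [ 6.51791e+02  3.03820e+01 -1.62000e-01  2.30000e-01]
[[-0.3, 1.2], [0.1, 0.2], [1.1, -0.2], [-1.4, -3.2], [-1.3, -0.0], [-0.2, 0.0], [-1.2, 0.5], [0.5, 2.1]]
car [427.284 142.389  25.102]
[[-0.5, 0.7], [0.3, -1.1], [-2.1, -0.4], [-0.3, -0.3], [0.6, -0.5], [-0.2, 1.1], [-0.5, 0.1], [0.5, 0.1], [-1.1, -0.9]]
1 [[72, 182], [75, 187], [111, 175], [108, 170], [83, 144], [138, 125]]
-1 [[94, 216], [91, 210], [127, 198], [131, 203], [69, 124], [124, 106]]
[1373.97955469 -405.22269686 1187.57942467]
[ 271.39656333  -38.4159383  1680.45542901]
```

```bash
cat > mv.py <<'E'
import sys, numpy as np
from scipy.spatial.transform import Rotation as Ro
from cell import read_state
def delta(p,rpy,s=None):
    s=s or read_state(); R0=Ro.from_euler('xyz',s['tool_rot'])
    d=R0.inv().apply(np.array(p)-s['eef_pos'])/10; a=(R0.inv()*Ro.from_euler('xyz',rpy)).as_rotvec()
    print('d cm',d.round(2),'a',a.round(3),'now',s['eef_pos'].round(1),s['tool_rot'].round(3),'F',s['force'].round(1),s['width'].round(1),s['clock'])
if __name__=='__main__': v=[float(x) for x in sys.argv[1:]]; delta(v[:3],v[3:])
E
python3 mv.py 427 142 260 3.1416 0 1.54; python3 -c "
from h import *
T=load('t0');print(onz(T,302*.64,385*.64,190),onz(T,240*.64,340*.64,135))"
```

```text
[321.78450652 206.53114977 190.        ] [422.05066403 353.44006293 135.        ]Traceback (most recent call last):
  File "mv.py", line 8, in <module>
    if __name__=='__main__': v=[float(x) for x in sys.argv[1:]]; delta(v[:3],v[3:])
                                                                 ~~~~~^^^^^^^^^^^^^
  File "mv.py", line 7, in delta
    print('d cm',d.round(2),'a',a.round(3),'now',s['eef_pos'].round(1),s['tool_rot'].round(3),'F',s['force'].round(1),s['width'].round(1),s['clock'])
                                                                                                                      ^^^^^^^^^^^^^^^^
AttributeError: 'float' object has no attribute 'round'
```

```bash
sed -i "s/s\['width'\].round(1)/round(s['width'],1)/" mv.py; python3 mv.py 427 142 260 3.1416 0 1.54
```

```text
d cm [-37.42 -39.96  -2.88] a [-1.000e-03  1.000e-03  1.334e+00] now [171.8 626.3 230.5] [-3.14   0.     2.874] F [ 0.3 -0.1  0.2] 85.6 0.1
```

>>> send_rows([
  {"dx":0,"dy":0,"dz":-2.9,"az":0.14,"hand":0.3},
  {"dx":-37.4,"dy":-40,"dz":-2.9,"az":1.33,"hand":0.3},
  {"dx":-37.4,"dy":-40,"dz":-2.9,"az":1.33,"hand":0.3},
  {"dx":-37.4,"dy":-40,"dz":-2.9,"az":1.33,"hand":0.3},
  {"dx":-37.4,"dy":-40,"dz":-2.9,"az":1.33,"hand":0.3},
  {"dx":-37.4,"dy":-40,"dz":-2.9,"az":1.33,"hand":0.3},
  {"dx":-37.4,"dy":-40,"dz":-2.9,"az":1.33,"hand":0.3},
  {"dx":-37.4,"dy":-40,"dz":-2.9,"az":1.33,"hand":0.3},
  {"dx":-37.4,"dy":-40,"dz":-2.9,"az":1.33,"hand":0.3},
  {"dx":-37.4,"dy":-40,"dz":-2.9,"az":1.33,"hand":0.3},
])

```text
invalid input at $.series[0]: expected keys ax, ay, az, dx, dy, dz, hand
```

```bash
python3 mv.py 427 142 260 3.1416 0 1.54
```

```text
d cm [-37.42 -39.96  -2.88] a [-1.000e-03  1.000e-03  1.334e+00] now [171.8 626.3 230.5] [-3.14   0.     2.874] F [ 0.3 -0.1  0.2] 85.6 0.1
```

>>> send_rows([
  {"ax":0,"ay":0,"dx":0,"dy":0,"dz":-2.9,"az":0.14,"hand":0.3},
  {"ax":0,"ay":0,"dx":-37.4,"dy":-40,"dz":-2.9,"az":1.33,"hand":0.3},
  {"ax":0,"ay":0,"dx":-37.4,"dy":-40,"dz":-2.9,"az":1.33,"hand":0.3},
  {"ax":0,"ay":0,"dx":-37.4,"dy":-40,"dz":-2.9,"az":1.33,"hand":0.3},
  {"ax":0,"ay":0,"dx":-37.4,"dy":-40,"dz":-2.9,"az":1.33,"hand":0.3},
  {"ax":0,"ay":0,"dx":-37.4,"dy":-40,"dz":-2.9,"az":1.33,"hand":0.3},
  {"ax":0,"ay":0,"dx":-37.4,"dy":-40,"dz":-2.9,"az":1.33,"hand":0.3},
  {"ax":0,"ay":0,"dx":-37.4,"dy":-40,"dz":-2.9,"az":1.33,"hand":0.3},
  {"ax":0,"ay":0,"dx":-37.4,"dy":-40,"dz":-2.9,"az":1.33,"hand":0.3},
  {"ax":0,"ay":0,"dx":-37.4,"dy":-40,"dz":-2.9,"az":1.33,"hand":0.3},
])

```text
clock: 1.1
eef_pos: [381.7, 226.7, 260.2]
tool_rot: [-3.142, 0.0, 1.541]
force: [1.8, 1.4, 0.1]
width: 59.5
gripper_force: 0.0
```

```bash
python3 mv.py 427 142 260 3.1416 0 1.54
```

```text
d cm [-8.33  4.78  0.03] a [-0.     0.     0.001] now [381.7 226.7 260.2] [-3.142  0.     1.541] F [1.8 1.4 0.1] 59.5 1.1
```

>>> send_rows([
  {"ax":0,"ay":0,"dx":-6,"dy":3.5,"dz":0,"az":0,"hand":0.3},
  {"ax":0,"ay":0,"dx":-6,"dy":3.5,"dz":0,"az":0,"hand":0.3},
  {"ax":0,"ay":0,"dx":-6,"dy":3.5,"dz":0,"az":0,"hand":0.3},
  {"ax":0,"ay":0,"dx":-6,"dy":3.5,"dz":0,"az":0,"hand":0.3},
  {"ax":0,"ay":0,"dx":-6,"dy":3.5,"dz":0,"az":0,"hand":0.3},
])

```text
clock: 1.6
eef_pos: [413.9, 169.0, 260.0]
tool_rot: [-3.141, -0.0, 1.546]
force: [0.4, 0.8, -0.5]
width: 59.8
gripper_force: 0.0
```

```bash
python3 mv.py 427 142 260 3.1416 0 1.54; python3 -c "
from h import *
d=grab('wrist','w0');print(d['mtx'])
C=[427.3,142.4,-.031]
from fit import W
for X in [(7,-18,190),(7,18,190),(-7,-18,190),(-7,18,190)]:print((proj(d,W(C,X),True)*800/512).round())"
```

```text
d cm [-2.67  1.37  0.  ] a [-0.001 -0.     0.006] now [413.9 169.  260. ] [-3.141 -0.     1.546] F [ 0.4  0.8 -0.5] 59.8 1.6
[[297.31863964   0.         256.04869566]
 [  0.         297.31863964 193.14411756]
 [  0.           0.           1.        ]]
stand [ 6.51791e+02  3.03820e+01 -1.62000e-01  2.30000e-01]
[[-0.3, 1.2], [0.1, 0.2], [1.1, -0.2], [-1.4, -3.2], [-1.3, -0.0], [-0.2, 0.0], [-1.2, 0.5], [0.5, 2.1]]
car [427.284 142.389  25.102]
[[-0.5, 0.7], [0.3, -1.1], [-2.1, -0.4], [-0.3, -0.3], [0.6, -0.5], [-0.2, 1.1], [-0.5, 0.1], [0.5, 0.1], [-1.1, -0.9]]
[444. 403.]
[447. 338.]
[417. 403.]
[418. 338.]
```

View pics/w0.png

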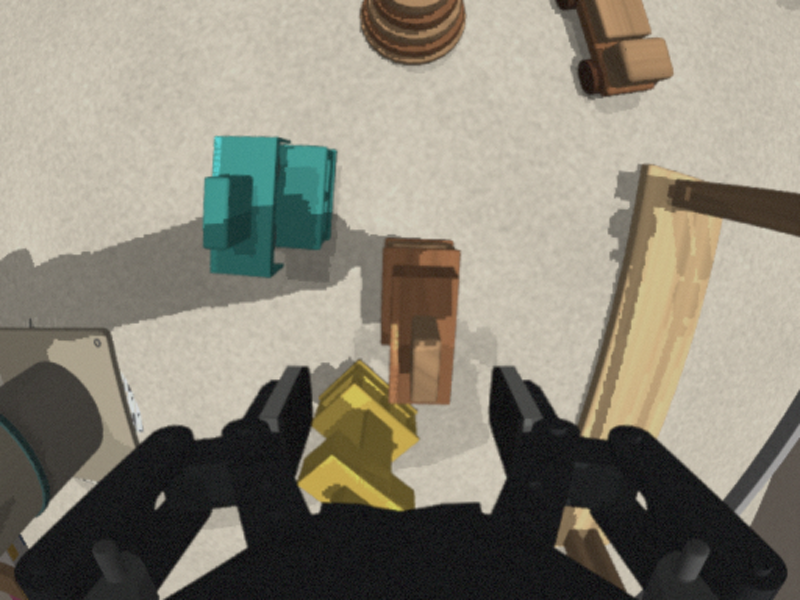

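```bash
python3 -c "
from h import *
T=load('t0')
d=load('w0')
print(onz(T,393*.64,360*.64,190))
for u in [(413,403),(438,403),(413,345),(439,344)]: print(onz(d,u[0]*.64,u[1]*.64,190,True).round(1))
for u in [(299,480),(335,442),(413,500)]: print('y',onz(d,u[0]*.64,u[1]*.64,151,True).round(1))
"; python3 mv.py 425 142 260 3.1416 0 1.54
```

```text
[373.12269745  16.38221008 190.        ]
[417.8 124.5 190. ]
[430.7 124.1 190. ]
[418.3 156.9 190. ]
[431.1 157.1 190. ]
y [339.8  42.6 151. ]
y [367.9  75.  151. ]
y [417.5  25.1 151. ]
d cm [-2.68  1.17  0.  ] a [-0.001 -0.     0.007] now [413.9 169.1 260.1] [-3.141 -0.     1.547] F [ 0.7 -0.3  0. ] 59.9 1.65
```

>>> send_rows([
  {"ax":0,"ay":0,"dx":-2.7,"dy":1.1,"dz":0,"az":0,"hand":0.45},
  {"ax":0,"ay":0,"dx":-2.7,"dy":1.1,"dz":0,"az":0,"hand":0.45},
  {"ax":0,"ay":0,"dx":-2.7,"dy":1.1,"dz":0,"az":0,"hand":0.45},
  {"ax":0,"ay":0,"dx":-2.7,"dy":1.1,"dz":4,"az":0,"hand":0.45},
  {"ax":0,"ay":0,"dx":-2.7,"dy":1.1,"dz":5.5,"az":0,"hand":0.45},
  {"ax":0,"ay":0,"dx":-2.7,"dy":1.1,"dz":5.5,"az":0,"hand":0.45},
  {"ax":0,"ay":0,"dx":-2.7,"dy":1.1,"dz":5.5,"az":0,"hand":0.45},
])

```text
clock: 2.35
eef_pos: [424.9, 141.3, 205.5]
tool_rot: [-3.141, -0.0, 1.545]
force: [0.5, 0.4, 0.2]
width: 46.9
gripper_force: 0.0
```

```bash
python3 mv.py 424.5 141.5 159 3.1416 0 1.54
```

```text
d cm [ 0.02 -0.04  4.65] a [-0.    -0.     0.005] now [424.9 141.3 205.5] [-3.141 -0.     1.545] F [0.5 0.4 0.2] 46.9 2.35
```

>>> send_rows([
  {"ax":0,"ay":0,"dx":0,"dy":0,"dz":2.5,"az":0,"hand":0.45},
  {"ax":0,"ay":0,"dx":0,"dy":0,"dz":4.6,"az":0,"hand":0.45},
  {"ax":0,"ay":0,"dx":0,"dy":0,"dz":4.6,"az":0,"hand":0.45},
  {"ax":0,"ay":0,"dx":0,"dy":0,"dz":4.6,"az":0,"hand":1},
  {"ax":0,"ay":0,"dx":0,"dy":0,"dz":4.6,"az":0,"hand":1},
  {"ax":0,"ay":0,"dx":0,"dy":0,"dz":4.6,"az":0,"hand":1},
  {"ax":0,"ay":0,"dx":0,"dy":0,"dz":4.6,"az":0,"hand":1},
  {"ax":0,"ay":0,"dx":0,"dy":0,"dz":4.6,"az":0,"hand":1},
  {"ax":0,"ay":0,"dx":0,"dy":0,"dz":4.6,"az":0,"hand":1},
  {"ax":0,"ay":0,"dx":0,"dy":0,"dz":4.6,"az":0,"hand":1},
])

```text
clock: 3.35
eef_pos: [426.3, 140.8, 160.7]
tool_rot: [3.139, -0.002, 1.544]
force: [0.0, 0.6, 7.0]
width: 12.9
gripper_force: 59.7
```

```bash
cat > tgt.py <<'E'
# args: s h x slope [sx sy yaw]: tool pose that puts car_wheels at rail s, h above rail top, stand x
import sys, numpy as np
from scipy.spatial.transform import Rotation as Ro
from mv import delta
TZ=160.7
def tgt(s,h,x,a,tilt=None,P=(651.8,30.4,-.162)):
    tilt=a if tilt is None else tilt
    Q=Ro.from_euler('z',P[2]); Rc=Q*Ro.from_euler('x',tilt)
    p=np.array([x,-200+s*np.cos(a)-h*np.sin(a),165+s*np.sin(a)+h*np.cos(a)])
    p=Q.apply(p)+[P[0],P[1],0]+Rc.apply([0,0,TZ-125])
    M=Rc.as_matrix(); return p,Ro.from_matrix(np.c_[M[:,1],M[:,0],-M[:,2]]).as_euler('xyz')
if __name__=='__main__':
    p,r=tgt(*map(float,sys.argv[1:])); print(p.round(1),r.round(3)); delta(p,r)
E
python3 tgt.py 270 28 -90 .215
```

```text
[571.1  94.5 284.8] [ 3.142 -0.215  1.409]
d cm [ -4.22  14.63 -12.37] a [-0.012  0.213  0.135] now [426.3 140.8 160.7] [ 3.139e+00 -2.000e-03  1.544e+00] F [0.  0.6 7. ] 12.9 3.35
```

>>> send_rows([
  {"ax":0,"ay":0,"dx":0,"dy":0,"dz":-1,"az":0,"hand":1},
  {"ax":0,"ay":0,"dx":0,"dy":0,"dz":-4,"az":0,"hand":1},
  {"ax":0,"ay":0,"dx":0,"dy":0,"dz":-8,"az":0,"hand":1},
  {"ax":0,"ay":0,"dx":0,"dy":0,"dz":-12,"az":0,"hand":1},
  {"ax":0,"ay":0,"dx":0,"dy":0,"dz":-14,"az":0,"hand":1},
  {"ax":0,"ay":0,"dx":0,"dy":0,"dz":-14,"az":0,"hand":1},
  {"ax":0,"ay":0,"dx":0,"dy":0,"dz":-14,"az":0,"hand":1},
])

```text
clock: 4.05
eef_pos: [424.3, 140.3, 299.2]
tool_rot: [-3.141, -0.0, 1.544]
force: [0.2, 0.2, -2.1]
width: 13.2
gripper_force: 58.7
```

```bash
python3 tgt.py 270 28 -90 .215
```

```text
[571.1  94.5 284.8] [ 3.142 -0.215  1.409]
d cm [-4.2  14.79  1.43] a [-0.015  0.214  0.135] now [424.3 140.3 299.2] [-3.141 -0.     1.544] F [ 0.2  0.2 -2.1] 13.2 4.05
```

>>> send_rows([
  {"ax":-0.007,"ay":0.1,"dx":-2,"dy":4,"dz":0.7,"az":0.06,"hand":1},
  {"ax":-0.015,"ay":0.214,"dx":-4.2,"dy":8,"dz":1.4,"az":0.135,"hand":1},
  {"ax":-0.015,"ay":0.214,"dx":-4.2,"dy":12,"dz":1.4,"az":0.135,"hand":1},
  {"ax":-0.015,"ay":0.214,"dx":-4.2,"dy":14.8,"dz":1.4,"az":0.135,"hand":1},
  {"ax":-0.015,"ay":0.214,"dx":-4.2,"dy":14.8,"dz":1.4,"az":0.135,"hand":1},
  {"ax":-0.015,"ay":0.214,"dx":-4.2,"dy":14.8,"dz":1.4,"az":0.135,"hand":1},
  {"ax":-0.015,"ay":0.214,"dx":-4.2,"dy":14.8,"dz":1.4,"az":0.135,"hand":1},
  {"ax":-0.015,"ay":0.214,"dx":-4.2,"dy":14.8,"dz":1.4,"az":0.135,"hand":1},
])

```text
clock: 4.85
eef_pos: [570.4, 94.8, 284.9]
tool_rot: [-3.14, -0.214, 1.409]
force: [0.7, 0.1, -1.7]
width: 13.2
gripper_force: 59.3
```

```bash
python3 tgt.py 270 28 -90 .215; python3 -c "
from h import *
a=load('s0')
grab('wrist','w1');S=grab('scene','s1')
A=cv2.imread('pics/w1.png')
im=cv2.cvtColor(S['pixels'],cv2.COLOR_RGB2BGR)[90:240,260:380]
o=np.zeros((600,800,3),np.uint8)
o[:300,:400]=cv2.resize(A[:,:],(400,300),interpolation=cv2.INTER_AREA)
o[:600,400:800]=cv2.resize(im,(480,600),interpolation=cv2.INTER_CUBIC)[:,:400]
o[300:,:400]=cv2.resize(A[0:300,400:800],(400,300))
cv2.imwrite('pics/m1.png',o)"
```

```text
[571.1  94.5 284.8] [ 3.142 -0.215  1.409]
d cm [-0.03  0.07 -0.  ] a [-0.001  0.001 -0.   ] now [570.4  94.8 284.9] [-3.14  -0.214  1.409] F [ 0.7  0.1 -1.7] 13.2 4.85
```

View pics/m1.png

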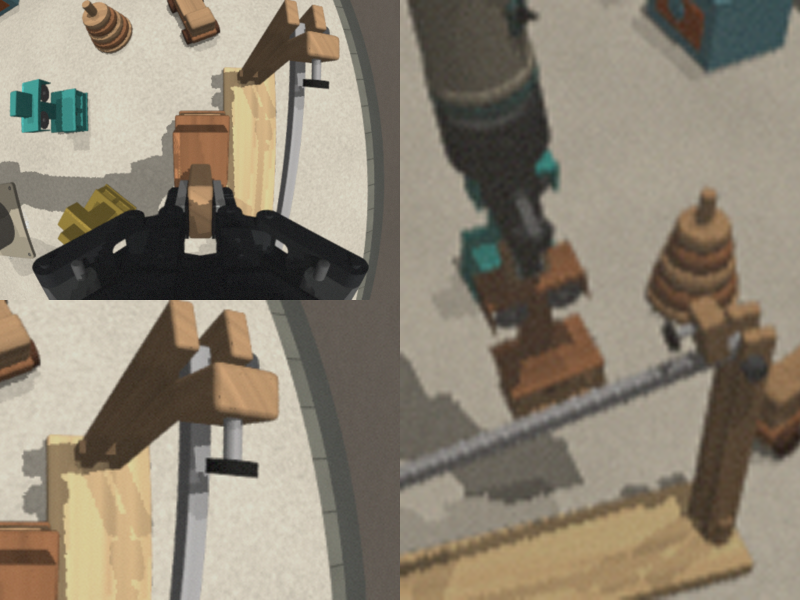

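```bash
python3 -c "
from h import *
S,T,w=load('s1'),load('t0'),load('w1')
D=(w,632*.64,167*.64,True)
for L in ([D,(S,328,173.2)],[D,(T,206.5,135)],[(S,328,173.2),(T,206.5,135)],[D,(S,328,173.2),(T,206.5,135)]):
  X=tri(*L); print(X.round(1),[(proj(a[0],X,*a[3:])-a[1:3]).round(1).tolist() for a in L])
import contextlib,io
with contextlib.redirect_stdout(io.StringIO()): from fit import W,rail
for a in(.17,.2,.215,.225): print(a,W((651.8,30.4,-.162),rail(a,346,32)).round(1))
P=(651.8,30.4,-.162)
for a in (.2,.215):
  print(a,'rail pts in lower-left crop',[(s,(proj(w,W(P,rail(a,s,0,x)),True)/.64-[400,0]+[0,300]).round().tolist()) for s in(260,300,340) for x in(-5.5,5.5)])
  print('disc edges',[(proj(w,W(P,rail(a,346,32,x)),True)/.64-[400,0]+[0,300]).round().tolist() for x in(-11,11)])
"
```

```text
[673.3 162.4 272.9] [[0.7, -2.9], [-0.6, 0.2]]
[674.5 159.9 269.2] [[0.4, 2.0], [-0.4, 0.0]]
[674.2 160.4 274.8] [[-0.9, 0.2], [-0.8, -0.4]]
[673.4 160.8 273.3] [[1.8, -0.5], [-1.0, 0.3], [-0.9, -0.0]]
0.17 [673.7 164.2 255.1]
0.2 [673.2 161.4 265.1]
0.215 [673.  159.9 270.1]
0.225 [672.8 158.8 273.4]
0.2 rail pts in lower-left crop [(260, [172.0, 641.0]), (260, [191.0, 640.0]), (300, [179.0, 563.0]), (300, [200.0, 564.0]), (340, [184.0, 480.0]), (340, [205.0, 482.0])]
disc edges [[201.0, 466.0], [247.0, 471.0]]
0.215 rail pts in lower-left crop [(260, [174.0, 644.0]), (260, [194.0, 643.0]), (300, [183.0, 565.0]), (300, [203.0, 565.0]), (340, [188.0, 481.0]), (340, [209.0, 482.0])]
disc edges [[207.0, 468.0], [253.0, 472.0]]
```

>>> send_rows([
  {"ax":0,"ay":0,"dx":0,"dy":2,"dz":0,"az":0,"hand":1},
  {"ax":0,"ay":0,"dx":0,"dy":4,"dz":0,"az":0,"hand":1},
  {"ax":0,"ay":0,"dx":0,"dy":6,"dz":0,"az":0,"hand":1},
  {"ax":0,"ay":0,"dx":0,"dy":7.5,"dz":0,"az":0,"hand":1},
  {"ax":0,"ay":0,"dx":0,"dy":8.5,"dz":0,"az":0,"hand":1},
  {"ax":0,"ay":0,"dx":0,"dy":9,"dz":0,"az":0,"hand":1},
  {"ax":0,"ay":0,"dx":0,"dy":9,"dz":0,"az":0,"hand":1},
  {"ax":0,"ay":0,"dx":0,"dy":9,"dz":0,"az":0,"hand":1},
  {"ax":0,"ay":0,"dx":0,"dy":9,"dz":0,"az":0,"hand":1},
])

```text
clock: 5.85
eef_pos: [660.0, 80.0, 285.5]
tool_rot: [-3.142, -0.215, 1.408]
force: [-1.1, 0.4, -1.7]
width: 12.9
gripper_force: 59.4
```

```bash
python3 tgt.py 270 28 0 .217; python3 -c "
from h import *
w=grab('wrist','w2',(256,0,512,192),(480,360));S=grab('scene','s2',(270,110,390,230),(600,600))
o=np.zeros((500,800,3),np.uint8)
a=cv2.imread('pics/w2.png');b=cv2.imread('pics/s2.png')
o[:300,:400]=cv2.resize(a,(400,300));o[:,400:]=b[:500,:400]
cv2.imwrite('pics/m2.png',o)"
```

```text
[659.9  79.7 285.3] [ 3.142 -0.217  1.409]
d cm [-0.04 -0.01  0.01] a [ 0.     0.002 -0.   ] now [660.   80.  285.5] [-3.142 -0.215  1.408] F [-1.1  0.4 -1.7] 12.9 5.85
```

View pics/m2.png

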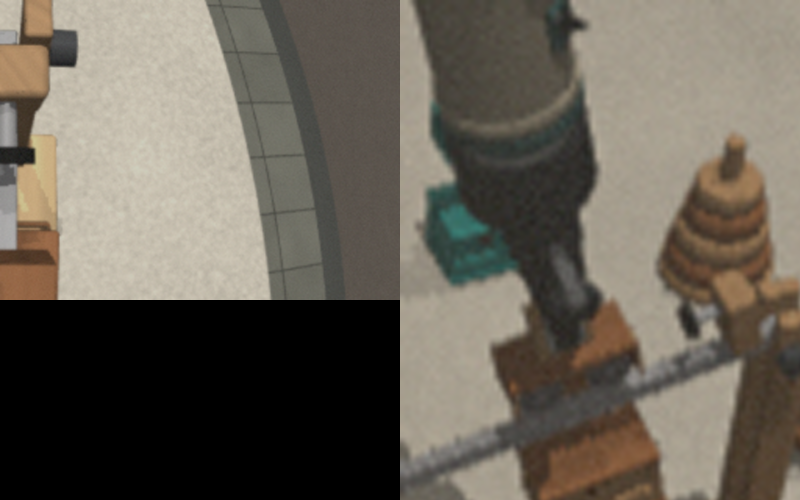

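```bash
python3 -c "
from h import *
import contextlib,io
with contextlib.redirect_stdout(io.StringIO()): from fit import W,rail
w=load('w2');P=(651.8,30.4,-.162)
print([((proj(w,W(P,rail(.217,s,h,x)),True)-[256,0])/.64).round(1).tolist() for s,h,x in [(346,32,11),(346,32,-11),(320,0,5.5),(320,0,-5.5)]])
cv2.imwrite('pics/z.png',cv2.resize(cv2.cvtColor(w['pixels'],cv2.COLOR_RGB2BGR)[80:190,216:306],None,fx=5,fy=5,interpolation=cv2.INTER_CUBIC))
print([((proj(w,W(P,rail(.217,s,h,x)),True)-[216,80])*5).round(0).tolist() for s,h,x in [(346,32,11),(346,32,-11),(320,0,5.5),(320,0,-5.5)]])"
```

```text
[[34.0, 158.9], [-25.7, 158.9], [16.0, 218.9], [-8.8, 218.9]]
[[309.0, 108.0], [118.0, 108.0], [251.0, 301.0], [172.0, 301.0]]
```

View pics/z.png

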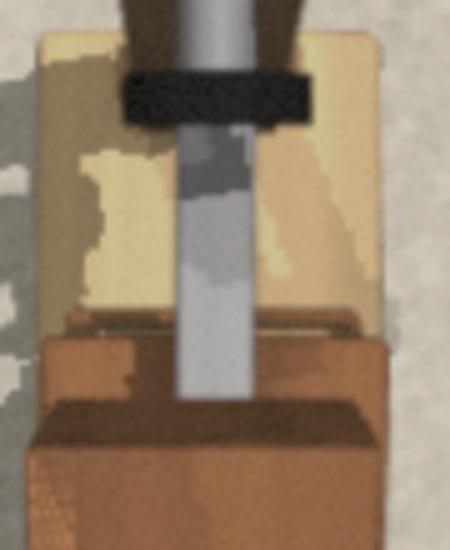

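>>> send_rows([
  {"ax":0,"ay":0,"dx":0,"dy":0.1,"dz":0.4,"az":0,"hand":1},
  {"ax":0,"ay":0,"dx":0,"dy":0.1,"dz":0.8,"az":0,"hand":1},
  {"ax":0,"ay":0,"dx":0,"dy":0.1,"dz":1.2,"az":0,"hand":1},
  {"ax":0,"ay":0,"dx":0,"dy":0.1,"dz":1.3,"az":0,"hand":1},
  {"ax":0,"ay":0,"dx":0,"dy":0.1,"dz":1.3,"az":0,"hand":1},
  {"ax":0,"ay":0,"dx":0,"dy":0.1,"dz":1.3,"az":0,"hand":1},
])

```text
clock: 6.55
eef_pos: [662.2, 82.3, 272.7]
tool_rot: [3.141, -0.214, 1.408]
force: [-0.0, -0.1, -1.1]
width: 12.9
gripper_force: 59.4
```

>>> send_rows([
  {"ax":0,"ay":0,"dx":0,"dy":0,"dz":0.1,"az":0,"hand":1},
  {"ax":0,"ay":0,"dx":0,"dy":0,"dz":0.2,"az":0,"hand":1},
  {"ax":0,"ay":0,"dx":0,"dy":0,"dz":0.2,"az":0,"hand":1},
  {"ax":0,"ay":0,"dx":0,"dy":0,"dz":0.2,"az":0,"hand":1},
])

```text
clock: 6.95
eef_pos: [662.1, 82.8, 270.6]
tool_rot: [3.141, -0.214, 1.408]
force: [-0.6, -0.5, -2.0]
width: 13.0
gripper_force: 59.4
```

```bash
python3 tgt.py 270 10 1 .217;python3 -c "
from h import *
for i in range(4): pass
s=read_state();print(s['force'],s['torque'])"
```

```text
[661.5  83.4 267.8] [ 3.142 -0.217  1.409]
d cm [-0.01 -0.07  0.29] a [ 0.     0.003 -0.001] now [662.1  82.8 270.6] [ 3.141 -0.214  1.408] F [-0.6 -0.5 -2. ] 13.0 6.95
[-0.57572181 -0.54690214 -2.00066781] [-0.36318605  0.01847511 -0.00220746]
```

>>> send_rows([
  {"ax":0,"ay":0,"dx":0,"dy":0,"dz":0.05,"az":0,"hand":1},
  {"ax":0,"ay":0,"dx":0,"dy":0,"dz":0.1,"az":0,"hand":1},
  {"ax":0,"ay":0,"dx":0,"dy":0,"dz":0.1,"az":0,"hand":1},
  {"ax":0,"ay":0,"dx":0,"dy":0,"dz":0.1,"az":0,"hand":1},
])

```text
clock: 7.35
eef_pos: [662.2, 83.0, 269.7]
tool_rot: [3.141, -0.214, 1.408]
force: [-0.0, 0.2, -2.0]
width: 13.1
gripper_force: 59.4
```

```bash
python3 -c "
from h import *
s=read_state();print(s['force'],s['torque'],s['eef_pos'])"
```

```text
[-0.04311767  0.19740742 -1.97024264] [-0.3417176   0.05234941  0.04079381] [662.17969479  82.96360898 269.67549998]
```

>>> send_rows([
  {"ax":0,"ay":0,"dx":0,"dy":0,"dz":0.05,"az":0,"hand":1},
  {"ax":0,"ay":0,"dx":0,"dy":0,"dz":0.1,"az":0,"hand":1},
  {"ax":0,"ay":0,"dx":0,"dy":0,"dz":0.1,"az":0,"hand":1},
  {"ax":0,"ay":0,"dx":0,"dy":0,"dz":0.1,"az":0,"hand":1},
])

```text
clock: 7.75
eef_pos: [662.2, 83.2, 268.7]
tool_rot: [3.141, -0.214, 1.408]
force: [-1.0, 0.7, -2.0]
width: 13.0
gripper_force: 59.4
```

```bash
python3 -c "
from h import *
s=read_state();print(s['force'],s['torque'],s['eef_pos'])"
```

```text
[-0.99031974  0.67327207 -1.95085764] [-0.31550518  0.12410289 -0.01472596] [662.19118936  83.20186083 268.68876053]
```

>>> send_rows([
  {"ax":0,"ay":0,"dx":0,"dy":0,"dz":0.05,"az":0,"hand":1},
  {"ax":0,"ay":0,"dx":0,"dy":0,"dz":0.1,"az":0,"hand":1},
  {"ax":0,"ay":0,"dx":0,"dy":0,"dz":0.1,"az":0,"hand":1},
])

```text
clock: 8.05
eef_pos: [662.3, 83.3, 268.1]
tool_rot: [3.141, -0.215, 1.408]
force: [-0.4, -0.3, 0.2]
width: 13.4
gripper_force: 59.9
```

>>> send_rows([
  {"ax":0,"ay":0,"dx":0,"dy":0,"dz":0.05,"az":0,"hand":1},
  {"ax":0,"ay":0,"dx":0,"dy":0,"dz":0.05,"az":0,"hand":1},
  {"ax":0,"ay":0,"dx":0,"dy":0,"dz":0.05,"az":0,"hand":1},
])

```text
clock: 8.35
eef_pos: [662.4, 83.3, 267.9]
tool_rot: [3.14, -0.215, 1.408]
force: [-1.9, -1.1, 3.9]
width: 12.8
gripper_force: 60.4
```

```bash
python3 -c "
from h import *
s=read_state();print(s['force'],s['torque'],s['eef_pos'])"
```

```text
[-1.93855971 -1.12687033  3.92220475] [-0.27335635  0.5234249   0.15261244] [662.38106662  83.28162358 267.9053307 ]
```

>>> send_rows([
  {"ax":0,"ay":0,"dx":0,"dy":-0.07,"dz":-0.03,"az":0,"hand":1},
  {"ax":0,"ay":0,"dx":0,"dy":-0.07,"dz":-0.03,"az":0,"hand":1},
  {"ax":0,"ay":0,"dx":0,"dy":-0.07,"dz":-0.03,"az":0,"hand":1},
])

```text
clock: 8.65
eef_pos: [662.2, 83.3, 268.0]
tool_rot: [3.139, -0.214, 1.408]
force: [0.8, -1.1, 4.2]
width: 13.2
gripper_force: 60.1
```

```bash
cat > tg2.py <<'E'
from h import *
s=read_state();print(s['force'].round(2),s['torque'].round(3),s['eef_pos'].round(2),s['tool_rot'].round(4))
E
python3 tg2.py; python3 tgt.py 306 10 0.5 .218;python3 tgt.py 270 10 .5 .218
```

```text
[ 0.81 -1.07  4.24] [-0.261 -0.101 -0.077] [662.21  83.33 267.97] [ 3.1395 -0.2145  1.4082]
[666.6 118.  275.8] [ 3.142 -0.218  1.409]
d cm [ 3.58 -0.13 -0.02] a [ 0.002  0.004 -0.001] now [662.2  83.3 268. ] [ 3.139 -0.214  1.408] F [ 0.8 -1.1  4.2] 13.2 8.65
[661.   83.3 268. ] [ 3.142 -0.218  1.409]
d cm [-0.02 -0.12 -0.01] a [ 0.002  0.004 -0.001] now [662.2  83.3 268. ] [ 3.139 -0.214  1.408] F [ 0.8 -1.1  4.2] 13.2 8.65
```

>>> send_rows([
  {"ax":0,"ay":0,"dx":0,"dy":0.02,"dz":-0.04,"az":0,"hand":1},
  {"ax":0,"ay":0,"dx":0,"dy":0.02,"dz":-0.04,"az":0,"hand":1},
  {"ax":0,"ay":0,"dx":0.5,"dy":0.02,"dz":-0.04,"az":0,"hand":1},
  {"ax":0,"ay":0,"dx":1,"dy":0.02,"dz":-0.04,"az":0,"hand":1},
  {"ax":0,"ay":0,"dx":1,"dy":0.02,"dz":-0.04,"az":0,"hand":1},
])

```text
clock: 9.15
eef_pos: [664.0, 94.7, 270.5]
tool_rot: [3.14, -0.216, 1.41]
force: [2.2, -0.9, 1.7]
width: 13.1
gripper_force: 60.1
```

```bash
python3 tg2.py
```

```text
[ 2.19 -0.95  1.75] [-0.284 -0.476 -0.164] [663.96  94.65 270.46] [ 3.1398 -0.2156  1.41  ]
```

>>> send_rows([
  {"ax":0,"ay":0,"dx":0,"dy":0.06,"dz":0,"az":0,"hand":1},
  {"ax":0,"ay":0,"dx":0.4,"dy":0.06,"dz":-0.01,"az":0,"hand":1},
  {"ax":0,"ay":0,"dx":0.8,"dy":0.08,"dz":-0.01,"az":0,"hand":1},
  {"ax":0,"ay":0,"dx":1.2,"dy":0.09,"dz":-0.01,"az":0,"hand":1},
  {"ax":0,"ay":0,"dx":1.2,"dy":0.09,"dz":-0.01,"az":0,"hand":1},
])

```text
clock: 9.65
eef_pos: [666.0, 105.8, 272.9]
tool_rot: [3.141, -0.215, 1.41]
force: [-0.4, -0.7, 3.6]
width: 12.8
gripper_force: 60.3
```

```bash
python3 tg2.py; python3 tgt.py 306 10 1.5 .218
```

```text
[-0.39 -0.75  3.61] [-0.216  0.002 -0.023] [666.02 105.78 272.88] [ 3.1415 -0.2153  1.4096]
[667.6 117.9 275.8] [ 3.142 -0.218  1.409]
d cm [ 1.25 -0.04 -0.02] a [-0.     0.003  0.001] now [666.  105.8 272.9] [ 3.141 -0.215  1.41 ] F [-0.4 -0.7  3.6] 12.8 9.65
```

```bash
cat > disc.py <<'E'
from h import *
import contextlib,io,sys
with contextlib.redirect_stdout(io.StringIO()): from fit import W,rail
P=(651.8,30.4,-.162); A=.218
def disc(w,xo=0):
    g=cv2.cvtColor(w['pixels'],cv2.COLOR_RGB2GRAY).astype(float)
    u0,v0=proj(w,W(P,rail(A,350,40,1.5)),True)
    out=[]
    for dx in (-8,8):
        u=int(round(u0+dx)); lo=max(0,int(v0)-14)
        col=g[lo:int(v0)+22,u-2:u+3].mean(1); k=np.flatnonzero(col<38)
        k=k[k.size and (k>0)]
        if k.size==0: out.append((np.nan,np.nan)); continue
        def edge(i,j): # subpixel crossing of 38 between i and j
            return i+(j-i)*(38-col[i])/(col[j]-col[i])
        e=edge(k[-1],k[-1]+1)+lo; f=edge(k[0],k[0]-1)+lo
        r=[]
        for v in (f,e):
            o,d=ray(w,u,v,True); R=np.array([np.sin(.162)*np.cos(A),np.cos(.162)*np.cos(A),np.sin(A)])
            n=np.array([-np.sin(.162)*np.sin(A),-np.cos(.162)*np.sin(A),np.cos(A)]); q=W(P,rail(A,0,40))
            X=o+d*((q-o)@n)/(d@n); r.append(((X-q)@R))
        out.append(tuple(np.round(r,2)))
    return out
if __name__=='__main__':
    for f in sys.argv[1:]: print(f,disc(load(f)))
    F=[];Tq=[]
    for i in range(4):
        w=get_image('wrist'); s=read_state(); F.append(s['force']);Tq.append(s['torque'])
    import time; np.savez('pics/wl.npz',**{k:np.array(v) for k,v in w.items()})
    print('now',disc(w)); F=np.mean(F,0);print('F',F.round(2),'T',np.mean(Tq,0).round(3),s['eef_pos'].round(2),s['clock'])
    R=np.array([.161*np.cos(A),.987*np.cos(A),np.sin(A)]); print('along rail',(F@R).round(2))
E
python3 disc.py w2
```

```text
w2 [(np.float64(349.63), np.float64(344.91)), (np.float64(349.95), np.float64(344.78))]
now [(np.float64(350.32), np.float64(344.68)), (np.float64(351.06), np.float64(344.74))]
F [-0.18 -0.95  3.04] T [-0.213  0.007  0.006] [665.84 104.56 272.68] 9.85
along rail -0.28
```

>>> send_rows([
  {"ax":0,"ay":0,"dx":0.4,"dy":0,"dz":-0.02,"az":0,"hand":1},
  {"ax":0,"ay":0,"dx":0.8,"dy":0.01,"dz":-0.03,"az":0,"hand":1},
  {"ax":0,"ay":0,"dx":1.1,"dy":0.02,"dz":-0.03,"az":0,"hand":1},
  {"ax":0,"ay":0,"dx":1.1,"dy":0.02,"dz":-0.03,"az":0,"hand":1},
])

```text
clock: 10.25
eef_pos: [667.8, 116.1, 275.3]
tool_rot: [-3.141, -0.215, 1.409]
force: [-0.6, -1.1, 1.3]
width: 12.7
gripper_force: 60.1
```

```bash
python3 disc.py
```

```text
now [(np.float64(350.9), np.float64(344.8)), (np.float64(352.56), np.float64(344.94))]
F [-0.94 -0.97  1.08] T [-0.222  0.241  0.077] [667.66 115.07 275.08] 10.45
along rail -0.85
```

>>> send_rows([
  {"ax":0,"ay":0,"dx":0.3,"dy":-0.01,"dz":0,"az":0,"hand":1},
  {"ax":0,"ay":0,"dx":0.6,"dy":-0.02,"dz":0,"az":0,"hand":1},
  {"ax":0,"ay":0,"dx":0.6,"dy":-0.02,"dz":0,"az":0,"hand":1},
  {"ax":0,"ay":0,"dx":0.6,"dy":-0.02,"dz":0,"az":0,"hand":1},
])

```text
clock: 10.85
eef_pos: [668.6, 120.7, 276.3]
tool_rot: [-3.142, -0.214, 1.408]
force: [-1.8, -1.9, -0.2]
width: 12.9
gripper_force: 59.9
```

```bash
python3 disc.py
```

```text
now [(np.float64(355.58), np.float64(349.45)), (np.float64(357.75), np.float64(349.33))]
F [-1.19 -1.49 -0.21] T [-0.556  0.362  0.081] [668.57 120.61 276.37] 11.05
along rail -1.66
```

>>> send_rows([
  {"ax":0,"ay":0,"dx":0.15,"dy":-0.01,"dz":0.01,"az":0,"hand":1},
  {"ax":0,"ay":0,"dx":0.3,"dy":-0.03,"dz":0.015,"az":0,"hand":1},
  {"ax":0,"ay":0,"dx":0.3,"dy":-0.03,"dz":0.015,"az":0,"hand":1},
  {"ax":0,"ay":0,"dx":0.3,"dy":-0.03,"dz":0.015,"az":0,"hand":1},
])

```text
clock: 11.45
eef_pos: [669.1, 123.6, 277.1]
tool_rot: [3.141, -0.214, 1.408]
force: [-1.0, -2.1, -0.7]
width: 13.1
gripper_force: 59.8
```

```bash
python3 disc.py
```

```text
now [(np.float64(354.03), np.float64(352.35)), (np.float64(356.0), np.float64(352.69))]
F [-0.84 -2.13 -1.22] T [-0.78   0.222  0.016] [669.05 123.64 277.08] 11.65
along rail -2.45
```

>>> send_rows([
  {"ax":0,"ay":0,"dx":0,"dy":-0.01,"dz":0.02,"az":0,"hand":1},
  {"ax":0,"ay":0,"dx":0,"dy":-0.01,"dz":0.02,"az":0,"hand":1},
  {"ax":0,"ay":0,"dx":0,"dy":-0.01,"dz":0.02,"az":0,"hand":1},
])

```text
clock: 11.95
eef_pos: [669.0, 123.7, 277.0]
tool_rot: [3.141, -0.214, 1.408]
force: [-1.3, -2.7, 0.6]
width: 13.0
gripper_force: 59.8
```

```bash
python3 disc.py
```

```text
now [(np.float64(356.63), np.float64(352.3)), (np.float64(356.29), np.float64(352.84))]
F [-0.62 -2.71 -0.15] T [-0.818  0.163 -0.025] [669.05 123.74 277.05] 12.15
along rail -2.74
```

>>> send_rows([
  {"ax":0,"ay":0,"dx":0,"dy":0,"dz":0,"az":0,"hand":0.3},
  {"ax":0,"ay":0,"dx":0,"dy":0,"dz":0,"az":0,"hand":0.3},
  {"ax":0,"ay":0,"dx":0,"dy":0,"dz":0,"az":0,"hand":0.3},
  {"ax":0,"ay":0,"dx":0,"dy":0,"dz":0,"az":0,"hand":0.3},
  {"ax":0,"ay":0,"dx":0,"dy":0,"dz":0,"az":0,"hand":0.3},
  {"ax":0,"ay":0,"dx":0,"dy":0,"dz":0,"az":0,"hand":0.3},
])

```text
clock: 12.75
eef_pos: [668.9, 123.9, 276.9]
tool_rot: [3.141, -0.215, 1.408]
force: [0.5, 0.2, -0.5]
width: 59.7
gripper_force: 0.0
```

```bash
python3 tg2.py; python3 -c "
from h import *
grab('scene','s3',(210,90,390,270),(600,600))"
```

```text
[ 0.47  0.16 -0.47] [-0.244  0.027 -0.039] [668.88 123.93 276.93] [ 3.1411 -0.2145  1.4084]
```

View pics/s3.png

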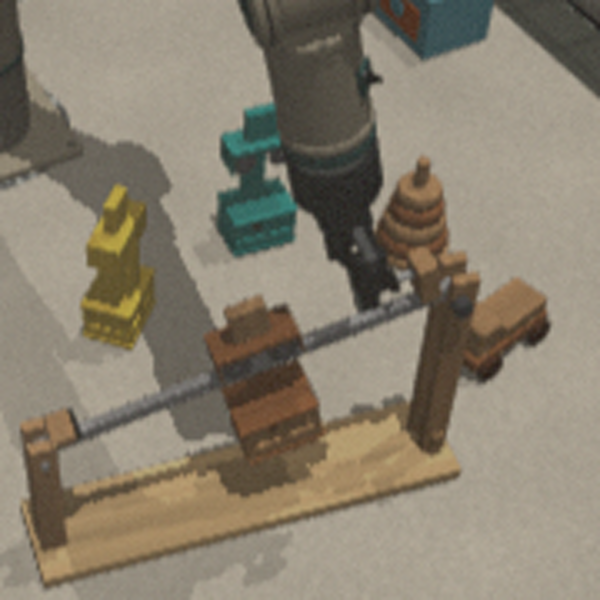

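The car is on the rail at about (265,380), already rolling down and clear of the gripper. I'll raise the arm and wait for the car to come to rest.

>>> send_rows([
  {"ax":0,"ay":0,"dx":0,"dy":0,"dz":-2,"az":0,"hand":0.3},
  {"ax":0,"ay":0,"dx":0,"dy":0,"dz":-5,"az":0,"hand":0.3},
  {"ax":0,"ay":0,"dx":0,"dy":0,"dz":-8,"az":0,"hand":0.3},
  {"ax":0,"ay":0,"dx":0,"dy":0,"dz":-10,"az":0,"hand":0.3},
  {"ax":0,"ay":0,"dx":0,"dy":0,"dz":-10,"az":0,"hand":0.3},
  {"ax":0,"ay":0,"dx":0,"dy":0,"dz":-10,"az":0,"hand":0.3},
  {"ax":0,"ay":0,"dx":0,"dy":0,"dz":-10,"az":0,"hand":0.3},
  {"ax":0,"ay":0,"dx":0,"dy":0,"dz":-10,"az":0,"hand":0.3},
  {"ax":0,"ay":0,"dx":0,"dy":0,"dz":-10,"az":0,"hand":0.3},
  {"ax":0,"ay":0,"dx":0,"dy":0,"dz":-10,"az":0,"hand":0.3},
])

```text
clock: 13.8
eef_pos: [665.2, 103.0, 374.0]
tool_rot: [-3.141, -0.214, 1.408]
force: [-0.2, 0.6, 0.5]
width: 59.7
gripper_force: 0.0
```

>>> send_rows([
  {"ax":0,"ay":0,"dx":0,"dy":0,"dz":0,"az":0,"hand":0.3},
  {"ax":0,"ay":0,"dx":0,"dy":0,"dz":0,"az":0,"hand":0.3},
  {"ax":0,"ay":0,"dx":0,"dy":0,"dz":0,"az":0,"hand":0.3},
  {"ax":0,"ay":0,"dx":0,"dy":0,"dz":0,"az":0,"hand":0.3},
  {"ax":0,"ay":0,"dx":0,"dy":0,"dz":0,"az":0,"hand":0.3},
  {"ax":0,"ay":0,"dx":0,"dy":0,"dz":0,"az":0,"hand":0.3},
  {"ax":0,"ay":0,"dx":0,"dy":0,"dz":0,"az":0,"hand":0.3},
  {"ax":0,"ay":0,"dx":0,"dy":0,"dz":0,"az":0,"hand":0.3},
  {"ax":0,"ay":0,"dx":0,"dy":0,"dz":0,"az":0,"hand":0.3},
  {"ax":0,"ay":0,"dx":0,"dy":0,"dz":0,"az":0,"hand":0.3},
])

```text
clock: 14.8
eef_pos: [665.4, 102.9, 374.6]
tool_rot: [3.141, -0.214, 1.408]
force: [0.0, 0.2, -0.1]
width: 59.7
gripper_force: 0.0
```

>>> send_rows([
  {"ax":0,"ay":0,"dx":0,"dy":0,"dz":0,"az":0,"hand":0.3},
  {"ax":0,"ay":0,"dx":0,"dy":0,"dz":0,"az":0,"hand":0.3},
  {"ax":0,"ay":0,"dx":0,"dy":0,"dz":0,"az":0,"hand":0.3},
  {"ax":0,"ay":0,"dx":0,"dy":0,"dz":0,"az":0,"hand":0.3},
  {"ax":0,"ay":0,"dx":0,"dy":0,"dz":0,"az":0,"hand":0.3},
  {"ax":0,"ay":0,"dx":0,"dy":0,"dz":0,"az":0,"hand":0.3},
  {"ax":0,"ay":0,"dx":0,"dy":0,"dz":0,"az":0,"hand":0.3},
  {"ax":0,"ay":0,"dx":0,"dy":0,"dz":0,"az":0,"hand":0.3},
  {"ax":0,"ay":0,"dx":0,"dy":0,"dz":0,"az":0,"hand":0.3},
  {"ax":0,"ay":0,"dx":0,"dy":0,"dz":0,"az":0,"hand":0.3},
])

```text
clock: 15.8
eef_pos: [665.4, 102.8, 374.6]
tool_rot: [3.141, -0.214, 1.408]
force: [0.1, -0.3, -0.2]
width: 60.1
gripper_force: 0.0
```

```bash
python3 -c "
from h import *
a=grab('scene','s4',(210,90,390,270),(600,600))['pixels'].astype(float)
for i in range(6): b=get_image('scene')['pixels'].astype(float)
print(abs(a-b)[150:270,210:300].mean(), read_state()['clock'])"
```

```text
2.1765123456790123 16.15
```

View pics/s4.png

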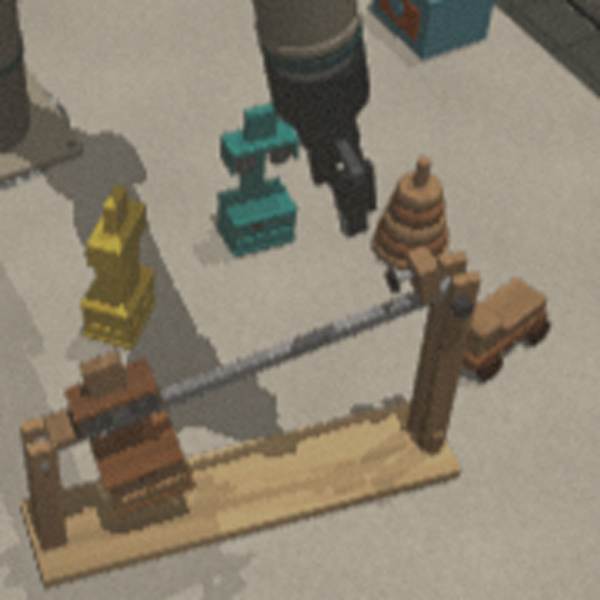

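The car hangs still against the bottom stop, around (125,430), and the other toys haven't moved.

```bash
python3 -c "
from cell import finish_job;print(finish_job())"
```

```text
the job is handed in; nothing more can be done
None
```

The job is handed in: I backed the car up the rail until the buffer gave about 7.5 mm and let it go; it rolled down by itself and hangs at rest against the bottom stop, with the other toys left where they were.

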